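# Uncap a sample tube and hold it tipped for inspection

## Task

Two amber tubes stand in the aluminium block; one is closed by an orange ball lying on its mouth. Take the ball off and lower it gently (do not drop it) to the bottom of the steel pot and let go; then draw that same tube out of the block, leaving the other tube standing where it is, and tip it half over, about 45 degrees with the mouth still higher than the foot, ready to be looked into. Finish while still holding it so, still, in the gripper, with the whole tube at least 10 cm above the desk and clear of the block, the pot and the other tube.

Things in the scene. Friction and masses are not known exactly. Their poses are not given: they have to be found in the camera images.
- ball_center (a point): centre of the orange hard plastic ball stopper, 44 mm in diameter, about 70 g; it rests loose on the round mouth of the tube to be taken, its centre about 18 mm above the rim; it rolls
- tube_center (a point): centre (half-way up) of the amber tube that the ball closes: rigid, 36 mm outside diameter, 140 mm long, about 90 g, 3 mm wall, white paper band round the middle; its z axis points to the mouth. It stands in a hole of the block 56 mm deep with 1 mm play all round, so 84 mm stand out above the block and must be lifted 60 mm or more to come free
- tube_foot (a point): centre of the flat foot of that tube, 70 mm below its centre
- spare_center (a point): centre (half-way up) of the other, identical but open tube, in another hole of the same block; it stays there
- rack: aluminium tube block, fixed to the desk: 72 mm (its x) by 206 mm (its y) and 70 mm high, origin at the centre of its underside; three holes in a row along its y at -65, 0 and +65 mm; the two tubes stand in the two outer holes, either way round, and the middle one is empty. The clear way to close the fingers on a tube or the ball is along the block's x axis, across the row
- pot_in (a point): centre of the inner floor of the round steel pot, 5 mm above the desk; the pot is 70 mm high, 132 mm across the rim and 116 mm across inside at the floor (122 mm at the top), loose, 0.6 kg; a ball lying in it has its centre 22 mm above this floor
Things that resemble listed ones, but are neither listed nor needed, are in the scene too. What is shaped like the part that bears tube_center but red is not meant.

How it is judged:
By the outcome, as a careful person would: the job done as asked, in the order asked, and still so for the second after the job is handed in, while the arm keeps its last pose, push and grip.
It also fails if it takes over 56 s, if anything falls off the work surface, if the arm or the gripper's body presses on something with over 40 N, if the wrist force passes 120 N, or if a joint passes its speed limit or range.

## Robot

A 6-joint arm with a two-finger parallel gripper is mounted at the origin on a cart in front of the work surface, level with it; the furniture and walls round the work are solid. World frame = base frame: x ahead of the robot, y to its left, z up, the work surface at z = 0. Lengths are in m, angles in degrees, forces in N, time in s.
With the tool pointing down it reaches from about 0.4 to 0.825 m from the base axis. Payload 7 kg.
Tool frame: the origin (TCP) lies midway between the tips of the shut fingers; the grasp point (between the pads) lies 19 mm behind it; z points along the fingers, y is the line along which they close (so a half turn about z gives the same grasp; the last joint's range is limited). The gripper opens to 88 mm and grips with 3 to 60 N. Pads are 19 mm wide; open, the fingers measure 130 mm over their backs; the gripper's body (78 mm by 193 mm) begins 47 mm behind the grasp point.
Start: joints at [91.564, 20.546, 0.682, 0, -70.136, -16.507], TCP at [0.174, 0.652, 0.227] pointing down, gripper open.
Joint ranges: [-176.03, 176.03], [-82.01, 121.73], [-58.28, 71.71], [-173.87, 95.51], [-174.79, -0.11], [-173.66, 173.66]. Speed limits (degrees/s): [136.94, 136.94, 172.46, 180, 180, 180].

## Interface

Orientations are given as [roll, pitch, yaw] about the fixed x, y, z axes, in that order (R = Rz(yaw) Ry(pitch) Rx(roll)).
In Python, from plant import * gives the robot as it stands.
- The arm moves only by the tool move_arm, never from a script. Its argument "commands" is a list of rows, each a list of 7 numbers: the shift along the world's x, y, z in mm, then the turn, a rotation vector about the world's x, y, z in degrees, then the opening in per cent of the stroke, from 0 (shut) to 100 (fully open). In form: [[x, y, z, rx, ry, rz, fingers], ...]. A call has 1 to 20 rows; each row shifts and turns the commanded pose from where the row before left it; what a row does not reach is not made up. A row lasts 1/10 s, in which the tool goes at most 50 mm and 8.59 degrees, less where a joint would pass 70% of its speed; a pose out of reach is approached as far as the arm can. A call with a gripper value outside its range is refused whole. The fingers move at their own pace and stop on an object; "squeeze" is the grip in N (left out, the last holds). Time passes only in rows, so rows that do not move let the fingers close. It gives the time, the measured TCP pose, the force and the opening at its end, in the units of the state.
- get_state(): the state, without advancing time (a new reading comes with each control period).
- capture(name): name is "scene" or "top"; returns a dict with "frame" (384x512x3 uint8, blue, green, red), "camera_matrix" (3x3 intrinsics, pixels), "world_to_cam" (4x4, takes a point from world to camera coordinates). Camera axes: x right, y up, looking along -z (the intrinsics and any distortion apply to the point x, -y, -z); pixel columns grow to the right and rows downward; lengths in m; the calibration is good to about 2 mm. A picture is of the moment at which its call begins. There is no depth.
- close_job(): hands the job in, once; it reports no verdict.
The state is a dict: "time_s": time; "joints": joint angles; "qd": joint speeds; "joint_torque": joint torques, N m; "tcp_pos": TCP position; "eef_rot": TCP orientation; "contact_force": force on the tool from outside, world axes, zero at the start; "moment": the same for the moment, N m; "gripper_width": finger opening in m.
Only numpy, scipy, OpenCV 4.12 (cv2) and the standard library are available. Lean on these libraries where they do the work, as an engineer would, in place of code of your own. Each camera call takes 0.05 s, during which the arm holds its last target. There are 200 camera calls.

## Working session

There is one attempt and no reset: what is moved stays moved. The work goes in short steps, Python scripts to look and compute and a tool call to move; the robot and the scene stay as the last step left them, time stands still between calls to the robot, and variables do not carry over. Pictures are saved under pics/ and viewed, on a budget of 10 in all, crops included, one or two more only if the job needs it, and the job is handed in when it is done.

Besides the shell and the picture viewer there is one more tool, called in YAML: its name, and indented under it one key for each argument. move_arm: Moves the arm, as the interface text tells. Its arguments: {"type":"object","properties":{"commands":{"type":"array"},"squeeze":{"type":"number"}},"required":["commands"]}

```bash
mkdir -p pics; ls; python3 - <<'E'
from plant import *
import cv2,numpy as np
for n in("scene","top"):
    c=capture(n); cv2.imwrite(f"pics/{n}0.png",c["frame"]); np.savez(f"{n}0.npz",**c)
    print(n,c["camera_matrix"].round(1).tolist(),c["world_to_cam"].round(3).tolist(),[k for k in c])
print(get_state())
E
```

```text
pics
scene [[458.1, 0.0, 252.9], [0.0, 458.1, 191.7], [0.0, 0.0, 1.0]] [[0.539, -0.842, -0.005, -0.26], [0.451, 0.284, 0.846, -0.36], [-0.711, -0.459, 0.533, -0.766], [0.0, 0.0, 0.0, 1.0]] ['frame', 'camera_matrix', 'world_to_cam']
top [[430.2, 0.0, 245.4], [0.0, 430.2, 192.7], [0.0, 0.0, 1.0]] [[-0.013, -1.0, -0.003, 0.028], [0.994, -0.013, 0.111, -0.528], [-0.111, -0.002, 0.994, -1.123], [0.0, 0.0, 0.0, 1.0]] ['frame', 'camera_matrix', 'world_to_cam']
{'time_s': 0.1, 'joints': array([ 9.15651482e+01,  2.05870224e+01,  6.41260729e-01, -1.51613894e-02,
       -7.01373555e+01, -1.65072527e+01]), 'qd': array([-0.1413778 ,  0.02332601,  0.13279918,  0.03069084,  0.01011352,
       -0.05762679]), 'joint_torque': array([-1.94480628e-03, -5.84162951e+01,  2.93751848e+01,  7.01563373e+00,
        1.02070443e-02, -4.39652956e-05]), 'tcp_pos': array([0.17396888, 0.65176094, 0.22574497]), 'eef_rot': array([ 1.79916258e+02, -9.95230179e-03, -1.49472589e+01]), 'contact_force': array([ 0.2887982 ,  0.06025051, -0.16840001]), 'moment': array([-0.027728  ,  0.01216328,  0.01017344]), 'gripper_width': 0.08783077048168463}
```

View pics/scene0.png

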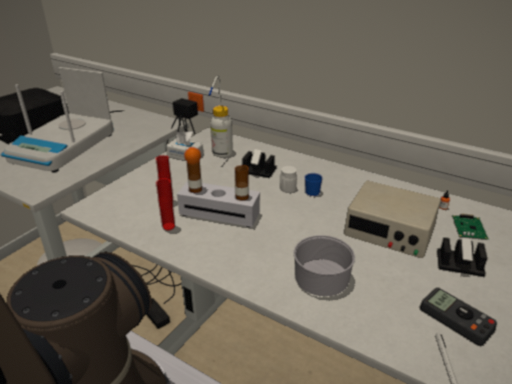

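View pics/top0.png

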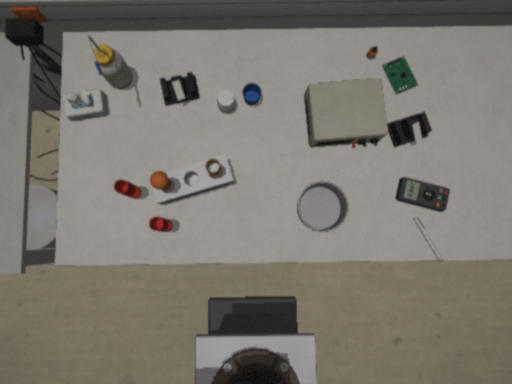

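The scene shows the ball at (193,155) on the left tube and the open tube at (242,180). Red tubes overlap around (163,190), and the pot is at (323,266). From the top, the ball is at (160,180) and the open tube at (213,168), with the empty hole between them at (192,178). The pot is at (321,206).

Things that could be mistaken for the target, by top-view pixel:
- Red tubes at (127,188) and (161,224)
- Open amber tube at (213,168)
- Orange object on the wall at (28,14)

I choose the ball-closed amber tube at (160,180).

```bash
cat >h.py <<'E'
import cv2,numpy as np
def ray(c,px):
    K,T=c["camera_matrix"],c["world_to_cam"]
    d=np.linalg.inv(K)@np.array([px[0],px[1],1.]); d=np.array([d[0],-d[1],-d[2]])
    R=T[:3,:3]; return -R.T@T[:3,3],R.T@d
def at_z(c,px,z):
    o,d=ray(c,px); return o+d*(z-o[2])/d[2]
def proj(c,P):
    p=c["world_to_cam"][:3,:3]@np.asarray(P,float)+c["world_to_cam"][:3,3]
    q=c["camera_matrix"]@np.array([p[0],-p[1],-p[2]]); return q[:2]/q[2]
def tri(rays):
    A=0;b=0
    for o,d in rays:
        d=d/np.linalg.norm(d);M=np.eye(3)-np.outer(d,d);A=A+M;b=b+M@o
    return np.linalg.solve(A,b)
def blob(c,lo,hi,box):
    x0,y0,x1,y1=box
    m=cv2.inRange(cv2.cvtColor(c["frame"],cv2.COLOR_BGR2HSV),lo,hi)
    k=np.zeros_like(m);k[y0:y1,x0:x1]=m[y0:y1,x0:x1]
    n,l,s,ce=cv2.connectedComponentsWithStats(k)
    i=1+np.argmax(s[1:,4]); return ce[i],s[i]
E
python3 - <<'E'
from h import *
t=np.load("top0.npz");s=np.load("scene0.npz")
bt=blob(t,(5,150,120),(15,255,255),(145,165,175,195));bs=blob(s,(5,150,120),(15,255,255),(180,140,205,170))
print(bt,bs); B=tri([ray(t,bt[0]),ray(s,bs[0])]);print("ball tri",B,at_z(t,bt[0],.172),at_z(s,bs[0],.172))
# pot: dark/bright? edges
a=cv2.resize(t["frame"][155:240,140:240],None,fx=4,fy=4,interpolation=cv2.INTER_CUBIC)
b=cv2.resize(t["frame"][175:240,285:355],None,fx=4,fy=4,interpolation=cv2.INTER_CUBIC)
d=cv2.resize(s["frame"][140:235,145:270],None,fx=4,fy=4,interpolation=cv2.INTER_CUBIC)
o=np.zeros((740,800,3),np.uint8);o=np.zeros((600,800,3),np.uint8)
o=np.zeros((340+260,800,3),np.uint8)
o[:340,:400]=a;o[340:600,:280]=b;o[:380,420:800]=cv2.resize(d,(500,380))[:,:380]
cv2.imwrite("pics/c1.png",o)
E
```

```text
(array([157.38650307, 179.15337423]), array([151, 172,  14,  15, 163], dtype=int32)) (array([191.73333333, 152.93333333]), array([185, 147,  15,  12, 135], dtype=int32))
ball tri [0.54755431 0.22656308 0.17408386] [0.5475006  0.22745041 0.172     ] [0.5509285  0.22876161 0.172     ]
```

View pics/c1.png

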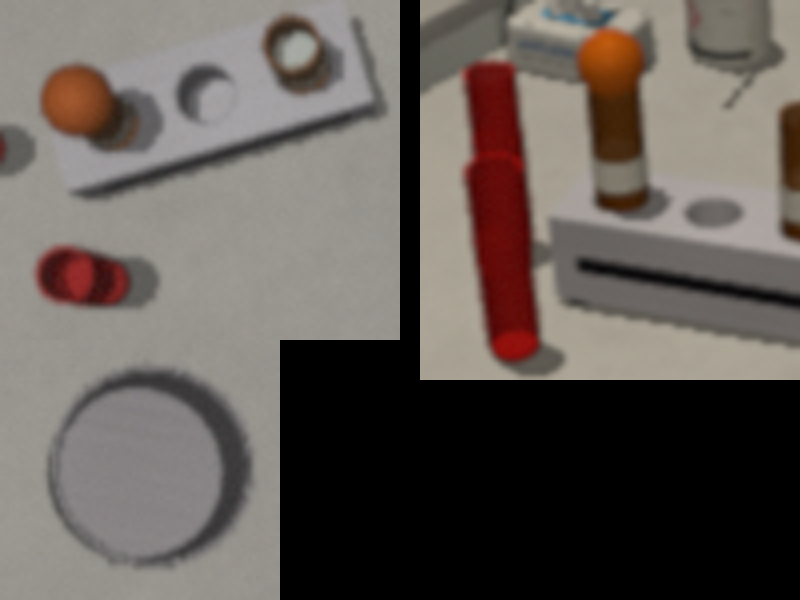

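The crop confirms an amber tube with a white band under the orange ball, with the red tubes separate from it. In native pixels the ball centre is at about (159.3,179.9) in top and (192.4,155.1) in scene. The pot rim in top is at about (321.9,206.3).

```bash
python3 - <<'E'
from h import *
t=np.load("top0.npz");s=np.load("scene0.npz")
bt,bs=(159.3,179.9),(192.4,155.1)
print("ball",tri([ray(t,bt),ray(s,bs)]),at_z(t,bt,.172),at_z(s,bs,.172))
f=lambda x,y,ox=140,oy=155:(ox+x/4-.4,oy+y/4-.4)
print("tube foot-at-rack-top-ish, hole mid",at_z(t,f(207,95),.07))
print("spare rim",at_z(t,f(292,47),.154))
c1,c2=at_z(t,f(70,190),.07),at_z(t,f(372,100),.07)
print("rack edge",c1,c2,np.linalg.norm(c1-c2),"yaw",np.degrees(np.arctan2(-(c1-c2)[0],(c1-c2)[1])))
print("red near top",at_z(t,f(60,275),.14),"red far",at_z(t,(122,187),.14))
print("pot rim",at_z(t,(321.9,206.3),.07),"floor",at_z(t,f(140,133,285,175),.005))
print("cam",ray(t,(0,0))[0],ray(s,(0,0))[0])
# overlay model for pot on both
B=np.array([.5475,.2265]);yaw=np.radians(16.5);a=np.linspace(0,2*np.pi,60)
P=at_z(t,(321.9,206.3),.07)
out=[]
for c,box in((t,(140,150,360,245)),(s,(140,130,370,310))):
    x0,y0,x1,y1=box;k=3;im=cv2.resize(c["frame"][y0:y1,x0:x1],None,fx=k,fy=k,interpolation=cv2.INTER_CUBIC)
    def circ(C,r,col):
        p=np.array([proj(c,(C[0]+r*np.cos(u),C[1]+r*np.sin(u),C[2])) for u in a]);p=(p-(x0,y0)+.5)*k
        cv2.polylines(im,[p.astype(int)],True,col,1)
    circ((P[0],P[1],.07),.066,(0,255,0));circ((P[0],P[1],.005),.058,(0,255,255))
    yv=np.array([-np.sin(yaw),np.cos(yaw)]);xv=np.array([np.cos(yaw),np.sin(yaw)])
    circ((*B,.07),.018,(0,255,0));circ((*B,.154),.018,(255,255,0))
    S=B-.13*yv;circ((*S,.154),.018,(255,255,0));M=B-.065*yv;circ((*M,.07),.019,(0,255,0))
    q=[proj(c,(*(M+i*.036*xv+j*.103*yv),.07)) for i,j in((1,1),(1,-1),(-1,-1),(-1,1))]
    cv2.polylines(im,[((np.array(q)-(x0,y0)+.5)*k).astype(int)],True,(255,0,0),1)
    out.append(im)
w=max(i.shape[1] for i in out);im=np.vstack([cv2.copyMakeBorder(i,0,0,0,w-i.shape[1],cv2.BORDER_CONSTANT) for i in out])
print(im.shape);im=cv2.resize(im,None,fx=.72,fy=.72,interpolation=cv2.INTER_AREA) if im.shape[0]>600 else im
cv2.imwrite("pics/o1.png",im)
E
```

```text
ball [0.54618067 0.22327612 0.16939519] [0.54566285 0.22292322 0.172     ] [0.54250924 0.21975809 0.172     ]
tube foot-at-rack-top-ish, hole mid [0.56337849 0.16047339 0.07      ]
spare rim [0.5794455  0.09859941 0.154     ]
rack edge [0.50267647 0.24882565 0.07      ] [0.5586483  0.05343155 0.07      ] 0.20325279561998735 yaw 15.984683443762561
red near top [0.44498755 0.23977505 0.14      ] red far [0.53412953 0.31985011 0.14      ]
pot rim [ 0.48612267 -0.17579394  0.07      ] floor [ 0.48702205 -0.18084034  0.005     ]
cam [0.40028003 0.01886012 1.17511039] [-0.24256524 -0.46860424  0.71123192]
(825, 690, 3)
```

View pics/o1.png

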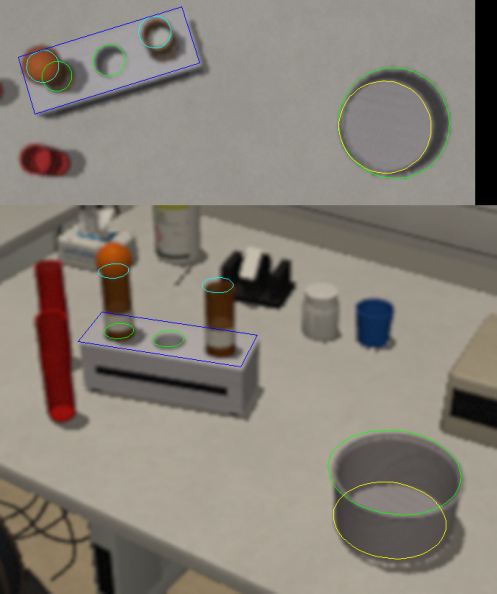

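The overlay fits the pot, and the rack model is about 3 mm off. My estimates:
- Ball and tube at (0.545,0.223)
- Pot at (0.486,-0.177)
- Block yaw about 15.5°

Next I move above the ball.

move_arm:
  commands:
    - [26.5,-30.6,2,0,0,-4.25,100]
    - [26.5,-30.6,2,0,0,-4.25,100]
    - [26.5,-30.6,2,0,0,-4.25,100]
    - [26.5,-30.6,2,0,0,-4.25,100]
    - [26.5,-30.6,2,0,0,-4.25,100]
    - [26.5,-30.6,2,0,0,-4.25,100]
    - [26.5,-30.6,2,0,0,-4.25,100]
    - [26.5,-30.6,2,0,0,-4.25,100]
    - [26.5,-30.6,2,0,0,-4.25,100]
    - [26.5,-30.6,2,0,0,-4.25,100]
    - [26.5,-30.6,2,0,0,-4.25,100]
    - [26.5,-30.6,2,0,0,-4.25,100]
    - [26.5,-30.6,2,0,0,-4.25,100]
    - [26.5,-30.6,2,0,0,-4.25,100]
    - [0,0,0,0,0,0,100]
    - [0,0,0,0,0,0,100]

```text
time_s: 1.7
tcp_pos: [0.5453, 0.2227, 0.254]
eef_rot: [179.9, -0.0, -74.6]
contact_force: [-0.0, 0.5, -0.1]
gripper_width: 0.0873
```

move_arm:
  commands:
    - [0,0,-20,0,0,0,100]
    - [0,0,-20,0,0,0,100]
    - [0,0,-15,0,0,0,100]
    - [0,0,0,0,0,0,100]
    - [0,0,0,0,0,0,100]

```text
time_s: 2.2
tcp_pos: [0.5447, 0.2244, 0.1999]
eef_rot: [180.0, -0.0, -74.4]
contact_force: [0.1, -0.1, 0.0]
gripper_width: 0.0875
```

```bash
python3 - <<'E'
from plant import *
from h import *
print(get_state()["tcp_pos"])
o=[]
for n,(x0,y0) in(("scene",(140,110)),("top",(110,130))):
    c=capture(n); o.append(cv2.resize(c["frame"][y0:y0+100,x0:x0+100],None,fx=4,fy=4,interpolation=cv2.INTER_CUBIC))
cv2.imwrite("pics/g1.png",np.hstack(o))
E
```

```text
[0.54473025 0.22444503 0.19986401]
```

View pics/g1.png

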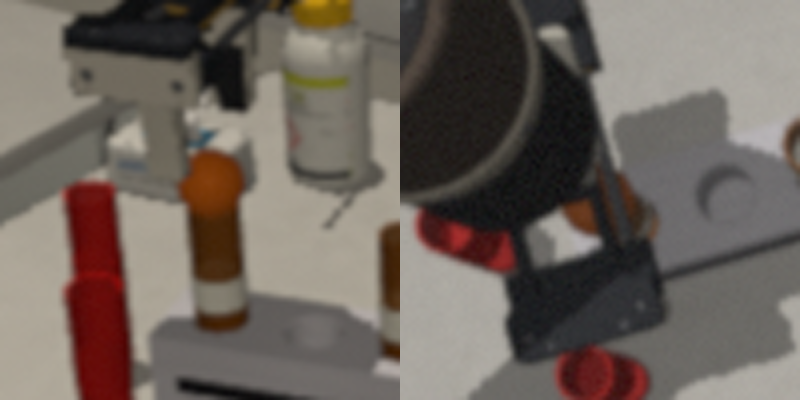

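```bash
python3 - <<'E'
from h import *
s=np.load("scene0.npz");t=np.load("top0.npz")
C=np.array([.5449,.2235,.2]);u=np.array([.964,.267,0])
for d in(-.065,-.044,0,.044,.065):
  p=proj(s,C+d*u);q=proj(t,C+d*u);print(d,(p-(140,110)+.4)*4,(q-(110,130)+.4)*4)
p=proj(s,(.5455,.2228,.172));print("ball",(p-(140,110)+.4)*4)
E
```

```text
-0.065 [161.694418   185.71593322] [217.32964242 304.33162589]
-0.044 [176.32367005 170.2622478 ] [207.77700716 269.04925369]
0 [205.5753434  139.36209265] [187.90397587 195.64880797]
0.044 [233.07234308 110.31549604] [168.22093305 122.95007892]
0.065 [245.62264595  97.05791924] [158.89293903  88.49741247]
ball [210.43962702 178.96464246]
```

The gripper is open over the ball and lines up within about 2 mm. The ball is at crop pixel (213,183) and the near finger tip at (168,178), as projected. I nudge -1.5 mm in y, descend and grip.

move_arm:
  commands:
    - [0.5,-1.5,-15,0,0,0,100]
    - [0,0,-15,0,0,0,100]
    - [0,0,-13,0,0,0,100]
    - [0,0,0,0,0,0,100]
    - [0,0,0,0,0,0,70]
    - [0,0,0,0,0,0,60]
    - [0,0,0,0,0,0,54]
    - [0,0,0,0,0,0,45]
    - [0,0,0,0,0,0,40]
    - [0,0,0,0,0,0,40]
    - [0,0,0,0,0,0,40]
    - [0,0,0,0,0,0,40]
  squeeze: 15

```text
time_s: 3.5
tcp_pos: [0.5456, 0.2223, 0.1566]
eef_rot: [-180.0, -0.0, -74.4]
contact_force: [-0.2, -0.2, 0.6]
gripper_width: 0.0432
```

move_arm:
  commands:
    - [0,0,5,0,0,0,40]
    - [0,0,10,0,0,0,40]
    - [0,0,20,0,0,0,40]
    - [0,0,25,0,0,0,40]
    - [0,0,25,0,0,0,40]
    - [0,0,15,0,0,0,40]
    - [0,0,0,0,0,0,40]
    - [0,0,0,0,0,0,40]

```text
time_s: 4.3
tcp_pos: [0.5453, 0.2223, 0.2567]
eef_rot: [-180.0, 0.0, -74.5]
contact_force: [0.1, -0.1, -2.1]
gripper_width: 0.0433
```

```bash
python3 - <<'E'
from plant import *
from h import *
print(get_state()["gripper_width"],get_state()["tcp_pos"])
c=capture("scene"); np.savez("scene1.npz",**c); cv2.imwrite("pics/g2.png",cv2.resize(c["frame"][80:230,130:280],None,fx=4,fy=4,interpolation=cv2.INTER_CUBIC))
E
```

```text
0.04332466152029182 [0.54532348 0.22226398 0.25668938]
```

View pics/g2.png

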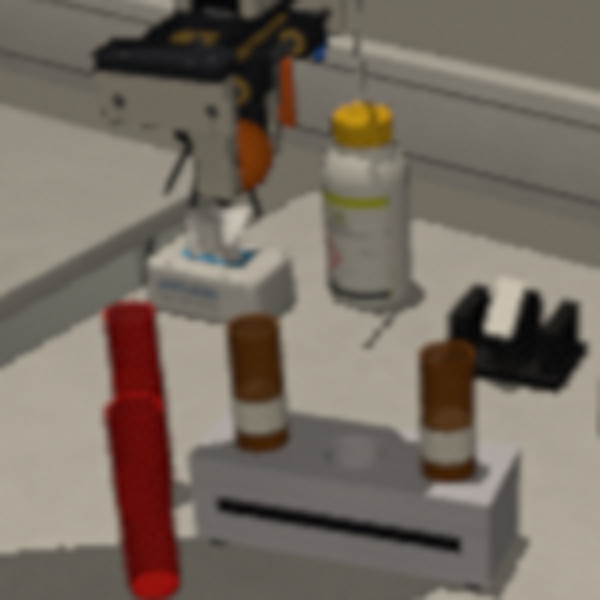

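The ball is held between the pads at (252,155). Both tubes still stand in the block, with rims at (253,324) and (447,350). Next I carry the ball to the pot.

move_arm:
  commands:
    - [-2,-12,0,0,0,0,40]
    - [-4,-25,0,0,0,0,40]
    - [-5,-33,0,0,0,0,40]
    - [-5,-35,0,0,0,0,40]
    - [-5,-35,0,0,0,0,40]
    - [-5,-35,0,0,0,0,40]
    - [-5,-35,0,0,0,0,40]
    - [-5,-35,0,0,0,0,40]
    - [-5,-35,0,0,0,0,40]
    - [-5,-35,0,0,0,0,40]
    - [-5,-33,0,0,0,0,40]
    - [-4,-25,0,0,0,0,40]
    - [-3,-18,0,0,0,0,40]
    - [-1,-8,-20,0,0,0,40]
    - [0,0,-30,0,0,0,40]
    - [0,0,-40,0,0,0,40]
    - [0,0,-40,0,0,0,40]
    - [0,0,0,0,0,0,40]
    - [0,0,0,0,0,0,40]

```text
time_s: 6.25
tcp_pos: [0.4861, -0.1772, 0.1267]
eef_rot: [179.9, -0.0, -74.4]
contact_force: [-0.1, 0.0, -0.2]
gripper_width: 0.0433
```

```bash
python3 - <<'E'
from plant import *
from h import *
s=get_state();print(s["gripper_width"],s["tcp_pos"],s["contact_force"])
o=[]
for n,(x0,y0) in(("scene",(250,190)),("top",(270,155))):
    c=capture(n); o.append(cv2.resize(c["frame"][y0:y0+100,x0:x0+100],None,fx=4,fy=4,interpolation=cv2.INTER_CUBIC))
    print(n,(proj(c,s["tcp_pos"])-(x0,y0)+.4)*4)
cv2.imwrite("pics/p1.png",np.hstack(o))
# tube rim refine
c=np.load("scene1.npz");print("tube rim",at_z(c,(130+253/4-.4,80+326/4-.4),.154),"spare",at_z(c,(130+447/4-.4,80+351/4-.4),.154))
E
```

```text
0.0432753811641954 [ 0.48605268 -0.17723848  0.12668223] [-0.06396106  0.03972888 -0.20076067]
scene [299.9492598  167.37539861]
top [227.6779954 199.4770805]
tube rim [0.54348891 0.22082178 0.154     ] spare [0.5821923  0.09737589 0.154     ]
```

View pics/p1.png

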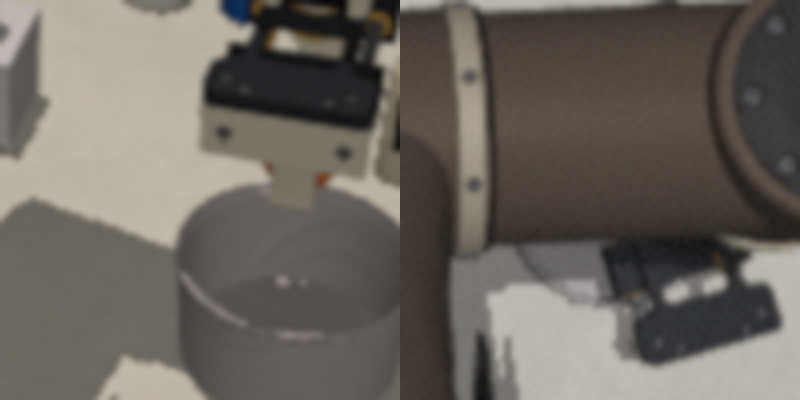

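The ball is held over the middle of the pot, with the near finger at (293,205) and the pot axis at about (291,·). I lower it.

move_arm:
  commands:
    - [0,0,-20,0,0,0,40]
    - [0,0,-25,0,0,0,40]
    - [0,0,-25,0,0,0,40]
    - [0,0,-20,0,0,0,40]
    - [0,0,-10,0,0,0,40]
    - [0,0,-5,0,0,0,40]
    - [0,0,-3,0,0,0,40]
    - [0,0,-2,0,0,0,40]
    - [0,0,-2,0,0,0,40]
    - [0,0,0,0,0,0,40]
    - [0,0,0,0,0,0,40]

```text
time_s: 7.45
tcp_pos: [0.4868, -0.1768, 0.0149]
eef_rot: [-180.0, -0.0, -74.4]
contact_force: [0.5, 0.3, -1.2]
gripper_width: 0.0434
```

move_arm:
  commands:
    - [0,0,-1,0,0,0,40]
    - [0,0,-1,0,0,0,40]
    - [0,0,-1,0,0,0,40]
    - [0,0,0,0,0,0,40]
    - [0,0,0,0,0,0,40]

```text
time_s: 7.95
tcp_pos: [0.4869, -0.1771, 0.0127]
eef_rot: [-180.0, -0.0, -74.4]
contact_force: [-2.5, -0.7, 12.6]
gripper_width: 0.0432
```

The force went up 12.6 N, so the ball is on the floor. I ease off half a millimetre and open only to about 58 mm, to stay inside the pot.

move_arm:
  commands:
    - [0,0,0.5,0,0,0,49]
    - [0,0,0,0,0,0,52]
    - [0,0,0,0,0,0,56]
    - [0,0,0,0,0,0,60]
    - [0,0,0,0,0,0,64]
    - [0,0,0,0,0,0,64]
    - [0,0,0,0,0,0,64]

```text
time_s: 8.65
tcp_pos: [0.4865, -0.1767, 0.012]
eef_rot: [180.0, 0.0, -74.4]
contact_force: [-0.1, 0.1, -0.3]
gripper_width: 0.0562
```

move_arm:
  commands:
    - [0,0,5,0,0,0,64]
    - [0,0,10,0,0,0,64]
    - [0,0,20,0,0,0,64]
    - [0,0,30,0,0,0,64]
    - [0,0,40,0,0,0,64]
    - [0,0,50,0,0,0,64]
    - [0,0,50,0,0,0,64]
    - [0,0,35,0,0,0,100]
    - [3,23,0,0,0,0,100]
    - [5,33,0,0,0,0,100]
    - [5,36,0,0,0,0,100]
    - [5,36,0,0,0,0,100]
    - [5,36,0,0,0,0,100]
    - [5,36,0,0,0,0,100]
    - [0,0,0,0,0,0,100]

```text
time_s: 10.15
tcp_pos: [0.515, 0.0264, 0.253]
eef_rot: [-179.9, 0.0, -74.3]
contact_force: [0.2, -0.6, -0.5]
gripper_width: 0.0878
```

```bash
python3 - <<'E'
from plant import *
from h import *
s=get_state();print(s["gripper_width"],s["tcp_pos"],s["joints"])
o=[]
for n,(x0,y0) in(("scene",(270,215)),("top",(270,155))):
    c=capture(n); o.append(cv2.resize(c["frame"][y0:y0+100,x0:x0+100],None,fx=3,fy=3,interpolation=cv2.INTER_CUBIC))
cv2.imwrite("pics/p2.png",np.hstack(o))
E
```

```text
0.08780063453252984 [0.51498438 0.0263765  0.25301038] [ 2.47606457e+01  4.37400572e+00 -1.68149251e+01 -9.99719714e-03
 -6.87263354e+01 -9.01445586e+00]
```

View pics/p2.png

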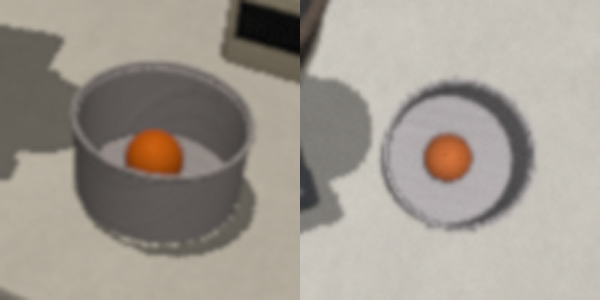

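The ball lies in the middle of the pot, at scene crop (154,155) and top crop (447,158). Next I go back to the tube, over the same position as the ball grasp.

move_arm:
  commands:
    - [4,25,0,0,0,0,100]
    - [5,34,0,0,0,0,100]
    - [6,38,0,0,0,0,100]
    - [6,38,0,0,0,0,100]
    - [6,38,0,0,0,0,100]
    - [3.5,22.5,0,0,0,0,100]
    - [0,0,-20,0,0,0,100]
    - [0,0,-30,0,0,0,100]
    - [0,0,-30,0,0,0,100]
    - [0,0,-10,0,0,0,100]
    - [0,0,0,0,0,0,100]
    - [0,0,0,0,0,0,100]

```text
time_s: 11.45
tcp_pos: [0.5459, 0.2186, 0.1635]
eef_rot: [-179.9, -0.0, -74.5]
contact_force: [-0.5, 0.8, -0.3]
gripper_width: 0.0877
```

move_arm:
  commands:
    - [0,0,-15,0,0,0,100]
    - [0,0,0,0,0,0,100]

```text
time_s: 11.65
tcp_pos: [0.545, 0.2186, 0.1474]
eef_rot: [-180.0, 0.0, -74.5]
contact_force: [-0.6, 0.5, -0.2]
gripper_width: 0.0873
```

Measured y is 3 mm low, so I correct it while descending to TCP z = 0.098.

move_arm:
  commands:
    - [0,3.5,-10,0,0,0,100]
    - [0,0,-20,0,0,0,100]
    - [0,0,-20,0,0,0,100]
    - [0,0,0,0,0,0,100]
    - [0,0,0,0,0,0,100]

```text
time_s: 12.15
tcp_pos: [0.5454, 0.2225, 0.0976]
eef_rot: [-180.0, -0.0, -74.4]
contact_force: [0.3, 0.5, 0.4]
gripper_width: 0.0877
```

move_arm:
  commands:
    - [0,0,0,0,0,0,65]
    - [0,0,0,0,0,0,50]
    - [0,0,0,0,0,0,44]
    - [0,0,0,0,0,0,36]
    - [0,0,0,0,0,0,30]
    - [0,0,0,0,0,0,30]
    - [0,0,0,0,0,0,30]
    - [0,0,0,0,0,0,30]
    - [0,0,0,0,0,0,30]
  squeeze: 25

```text
time_s: 13.05
tcp_pos: [0.545, 0.2222, 0.097]
eef_rot: [180.0, -0.0, -74.4]
contact_force: [0.1, -1.2, -0.1]
gripper_width: 0.0341
```

move_arm:
  commands:
    - [0,0,0,0,0,0,30]
    - [0,0,2,0,0,0,30]
    - [0,0,4,0,0,0,30]
    - [0,0,6,0,0,0,30]
    - [0,0,8,0,0,0,30]
    - [0,0,0,0,0,0,30]
  squeeze: 35

```text
time_s: 13.65
tcp_pos: [0.5458, 0.2227, 0.1187]
eef_rot: [-179.9, 0.0, -74.4]
contact_force: [-0.5, -0.4, -1.1]
gripper_width: 0.0342
```

move_arm:
  commands:
    - [0,0,10,0,0,0,30]
    - [0,0,12,0,0,0,30]
    - [0,0,14,0,0,0,30]
    - [0,0,16,0,0,0,30]
    - [0,0,20,0,0,0,30]
    - [0,0,25,0,0,0,30]
    - [0,0,25,0,0,0,30]
    - [0,0,25,0,0,0,30]
    - [0,0,20,0,0,0,30]
    - [0,0,13,0,0,0,30]
    - [0,0,0,0,0,0,30]
    - [0,0,0,0,0,0,30]

```text
time_s: 14.85
tcp_pos: [0.5447, 0.2222, 0.2965]
eef_rot: [180.0, 0.0, -74.4]
contact_force: [-0.0, 0.4, -1.6]
gripper_width: 0.034
```

```bash
python3 - <<'E'
from plant import *
from h import *
s=get_state();print(s["gripper_width"],s["tcp_pos"],s["joints"].round(1),s["contact_force"])
c=capture("scene");cv2.imwrite("pics/l1.png",cv2.resize(c["frame"][50:240,120:300],None,fx=3,fy=3,interpolation=cv2.INTER_CUBIC))
E
```

```text
0.03403249617266912 [0.54465379 0.22215334 0.29653155] [ 41.2  10.3  -4.2  -0.  -75.5 -25.6] [-0.03876853  0.393542   -1.61484675]
```

View pics/l1.png

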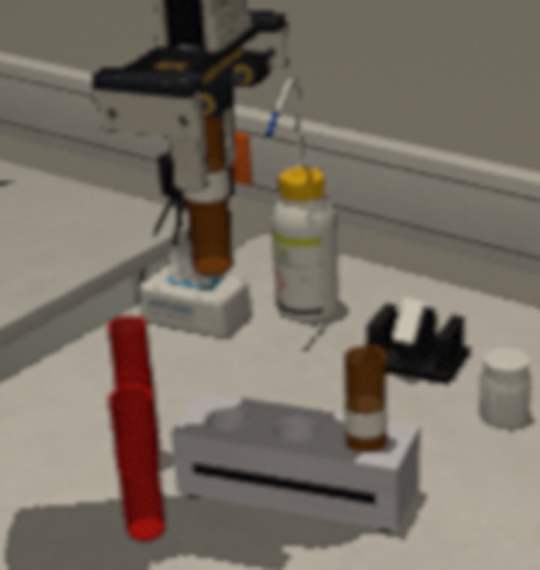

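The tube is out and held with its foot at (213,265), and the other tube still stands at (365,400). Next I move it sideways past the end of the block before tipping.

move_arm:
  commands:
    - [0,-8,3,0,0,0,30]
    - [0,-18,5,0,0,0,30]
    - [0,-26,6,0,0,0,30]
    - [0,-30,6,0,0,0,30]
    - [0,-30,0,0,0,0,30]
    - [0,-30,0,0,0,0,30]
    - [0,-30,0,0,0,0,30]
    - [0,-30,0,0,0,0,30]
    - [0,-24,0,0,0,0,30]
    - [0,-16,0,0,0,0,30]
    - [0,-8,0,0,0,0,30]
    - [0,0,0,0,0,0,30]
    - [0,0,0,0,0,0,30]

```text
time_s: 16.2
tcp_pos: [0.5451, -0.0275, 0.317]
eef_rot: [180.0, 0.0, -74.4]
contact_force: [-0.5, 0.8, -1.6]
gripper_width: 0.0339
```

```bash
python3 - <<'E'
from plant import *
s=get_state();print(s["tcp_pos"],s["joints"].round(1),s["gripper_width"])
E
```

```text
[ 0.54509796 -0.02746042  0.31699195] [ 17.7   5.6  -7.2  -0.  -77.2  -2.1] 0.03391781077001755
```

move_arm:
  commands:
    - [0,0,0,0.3,-0.95,0,30]
    - [0,0,0,0.6,-1.9,0,30]
    - [0,0,0,0.91,-2.86,0,30]
    - [0,0,0,0.91,-2.86,0,30]
    - [0,0,0,0.91,-2.86,0,30]
    - [0,0,0,0.91,-2.86,0,30]
    - [0,0,0,0.91,-2.86,0,30]
    - [0,0,0,0.91,-2.86,0,30]
    - [0,0,0,0,0,0,30]

```text
time_s: 17.1
tcp_pos: [0.5437, -0.0273, 0.3172]
eef_rot: [-158.9, 0.8, -74.2]
contact_force: [-0.8, -0.7, -0.2]
gripper_width: 0.034
```

move_arm:
  commands:
    - [0,0,0,0.91,-2.86,0,30]
    - [0,0,0,0.91,-2.86,0,30]
    - [0,0,0,0.91,-2.86,0,30]
    - [0,0,0,0.91,-2.86,0,30]
    - [0,0,0,0.91,-2.86,0,30]
    - [0,0,0,0.91,-2.86,0,30]
    - [0,0,0,0.91,-2.86,0,30]
    - [0,0,0,0.6,-1.9,0,30]
    - [0,0,0,0.3,-0.95,0,30]
    - [0,0,0,0,0,0,30]
    - [0,0,0,0,0,0,30]
    - [0,0,0,0,0,0,30]
    - [0,0,0,0,0,0,30]
    - [0,0,0,0,0,0,30]

```text
time_s: 18.5
tcp_pos: [0.5453, -0.0277, 0.3171]
eef_rot: [-135.0, 1.5, -73.8]
contact_force: [0.1, -0.5, -1.2]
gripper_width: 0.0343
```

```bash
python3 - <<'E'
from plant import *
from h import *
s=get_state();print(s["gripper_width"],s["tcp_pos"],s["eef_rot"],s["qd"].round(1),s["contact_force"])
c=capture("scene");o=cv2.resize(c["frame"][40:310,140:390],(500,540),interpolation=cv2.INTER_CUBIC)
cv2.imwrite("pics/f1.png",o)
from scipy.spatial.transform import Rotation as R
z=R.from_euler("xyz",s["eef_rot"],degrees=True).as_matrix()[:,2];p=s["tcp_pos"]
print("tilt",np.degrees(np.arccos(-z[2])),"foot",p+.083*z,(proj(c,p+.083*z)-(140,40))*2,"mouth",p-.057*z,(proj(c,p-.057*z)-(140,40))*2)
E
```

```text
0.03428987005126704 [ 0.54526751 -0.02767364  0.31711312] [-135.04048062    1.46863847  -73.83528289] [-0.1 -0.1 -0.3  0.   0.1  0. ] [ 0.14245809 -0.50657048 -1.19082055]
tilt 44.97836435386404 foot [ 0.60117818 -0.00990019  0.25840109] [287.82989347 192.52541705] mouth [ 0.50687103 -0.03987951  0.35743342] [270.76265399 143.67313273]
```

View pics/f1.png

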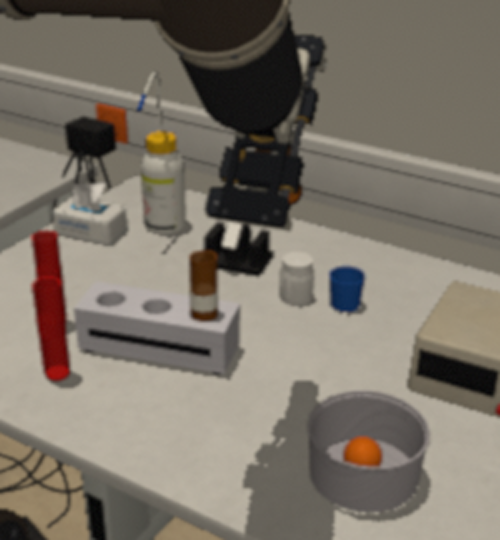

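The foot shows at (293,195), within about 5 crop px of the projected (288,193), so the tube hasn't slipped. The ball is in the pot at (363,453) and the other tube stands at (204,285). I hand in.

```bash
python3 -c "
from plant import *
print(close_job())"
```

```text
the job is handed in; nothing more can be done
None
```

The job is done and handed in at about 18.5 s of the 56 s allowed; no verdict came back.

- **Ball:** I took it off the tube and lowered it to the pot floor. The touch read 12.6 N, so I eased off slightly before letting go. The last picture still shows it in the pot.
- **Tube:** I drew the same tube out and moved it past the end of the block, on the side away from its hole. The arm is holding it still, tipped 45.0° with the mouth up. Its foot is about 0.26 m above the desk.
- **Other objects:** In the last picture the other tube still stands in its hole, and the red tubes have not moved.

**Checks that were weaker or disagreed:**
- The gripper hides most of the tube in the last picture. I confirmed its position only from the visible foot, about 3 px from where it should project, and from a steady grip width of 34 mm.
- That grip width reads about 2 mm under the tube's 36 mm diameter. I put this down to the pads giving slightly.
- The arm was about 3 mm off in y on the way back to the tube, and I corrected it before gripping.

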